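# Line up the bead jars by height

### The job

Line up the four bead jars by height on the wooden board, one standing upright and wholly on each cork disc: the tallest on the disc next to the upright bookend, then stepping down to the shortest at the far end. Set the jars down rather than dropping them, and leave the water bottle standing where it is.

Things in the scene. Friction and masses are not known exactly. Their poses are not given: they have to be found in the camera images.
- jar_115: The tallest of four loose bead jars: closed upright cylinder, 44 mm diameter, 115 mm tall in all; clear plastic with mixed coloured beads sealed inside, flat black cap 16 mm high of the same diameter. Rigid, grip cap or body; 122 g, give or take 30 percent. Origin: centre of its underside, z up its axis. Starts upright on the table between robot and board.
- jar_95: The second tallest of four loose bead jars: closed upright cylinder, 44 mm diameter, 95 mm tall in all; clear plastic with mixed coloured beads sealed inside, flat black cap 16 mm high of the same diameter. Rigid, grip cap or body; 106 g, give or take 30 percent. Origin: centre of its underside, z up its axis. Starts upright on the table between robot and board.
- jar_75: The second shortest of four loose bead jars: closed upright cylinder, 44 mm diameter, 75 mm tall in all; clear plastic with mixed coloured beads sealed inside, flat black cap 16 mm high of the same diameter. Rigid, grip cap or body; 90 g, give or take 30 percent. Origin: centre of its underside, z up its axis. Starts upright on the table between robot and board.
- jar_55: The shortest of four loose bead jars: closed upright cylinder, 44 mm diameter, 55 mm tall in all; clear plastic with mixed coloured beads sealed inside, flat black cap 16 mm high of the same diameter. Rigid, grip cap or body; 74 g, give or take 30 percent. Origin: centre of its underside, z up its axis. Starts upright on the table between robot and board.
- disc_a: Fixed cork disc, 66 mm diameter, 3 mm thick, at the +y (robot's left) end of a straight row of four alike, 80 mm apart, on a fixed dark board (80 x 400 x 10 mm). Origin: centre of its underside, on the board's top, 10 mm above the table: a jar on it stands 3 mm above this point. Its y axis runs along the row (disc_d to disc_a), x across it, away from the robot; row within 0.3 rad of world y.
- disc_b: Fixed cork disc, 66 mm diameter, 3 mm thick, second from the +y end of a straight row of four alike, 80 mm apart, on a fixed dark board (80 x 400 x 10 mm). Origin: centre of its underside, on the board's top, 10 mm above the table: a jar on it stands 3 mm above this point. Its y axis runs along the row (disc_d to disc_a), x across it, away from the robot; row within 0.3 rad of world y.
- disc_c: Fixed cork disc, 66 mm diameter, 3 mm thick, third from the +y end of a straight row of four alike, 80 mm apart, on a fixed dark board (80 x 400 x 10 mm). Origin: centre of its underside, on the board's top, 10 mm above the table: a jar on it stands 3 mm above this point. Its y axis runs along the row (disc_d to disc_a), x across it, away from the robot; row within 0.3 rad of world y.
- disc_d: Fixed cork disc, 66 mm diameter, 3 mm thick, at the -y (robot's right) end of a straight row of four alike, 80 mm apart, on a fixed dark board (80 x 400 x 10 mm). Origin: centre of its underside, on the board's top, 10 mm above the table: a jar on it stands 3 mm above this point. Its y axis runs along the row (disc_d to disc_a), x across it, away from the robot; row within 0.3 rad of world y.
- bookend: Fixed upright dark wooden plate on the board beyond one end of the row: 12 mm thick along the row, 70 mm across it, 80 mm high, its centre 62 mm from that of the end disc beside it (disc_a or disc_d, changing from start to start). Origin: centre of its underside, on the board's top. The board's other end has only a low strip of the same wood, 12 mm high.
- water_bottle: Bystander: loose glass water bottle, 66 mm diameter, 210 mm tall, on the table to the robot's right of the board. Origin: centre of its underside. Also a loose mug (90 mm high) on the left, and two low dishes (12 mm high) beyond the board.

How it is judged:
At the end, for the whole second after the job is handed in: Counting from the bookend, the jars stand on the four discs in the order 115, 95, 75, 55 mm, each within 12 mm of its disc's centre, its underside on the disc, upright within 0.1 rad, at rest and released (((horizontal distance between bookend and disc_a below 0.1 m and horizontal distance between jar_115 and disc_a below 0.012 m and z of jar_115 in the frame of disc_a between -0.002 and 0.008 m and horizontal distance between jar_95 and disc_b below 0.012 m and z of jar_95 in the frame of disc_b between -0.002 and 0.008 m and horizontal distance between jar_75 and disc_c below 0.012 m and z of jar_75 in the frame of disc_c between -0.002 and 0.008 m and horizontal distance between jar_55 and disc_d below 0.012 m and z of jar_55 in the frame of disc_d between -0.002 and 0.008 m) or (horizontal distance between bookend and disc_d below 0.1 m and horizontal distance between jar_115 and disc_d below 0.012 m and z of jar_115 in the frame of disc_d between -0.002 and 0.008 m and horizontal distance between jar_95 and disc_c below 0.012 m and z of jar_95 in the frame of disc_c between -0.002 and 0.008 m and horizontal distance between jar_75 and disc_b below 0.012 m and z of jar_75 in the frame of disc_b between -0.002 and 0.008 m and horizontal distance between jar_55 and disc_a below 0.012 m and z of jar_55 in the frame of disc_a between -0.002 and 0.008 m)) and angle between each of jar_115, jar_95, jar_75, jar_55's own z axis and vertical below 0.1 rad and linear speed of each of jar_115, jar_95, jar_75, jar_55 below 0.02 m/s and contact force between each of jar_115, jar_95, jar_75, jar_55 and the fingers below 0.05 N); the robot touches nothing.
It fails at once if the tallest jar is dropped (falls free by more than about 25 mm) (linear speed of jar_115 above 0.7 m/s and contact force between jar_115 and the fingers below 0.05 N).
It fails at once if the second tallest jar is dropped (falls free by more than about 25 mm) (linear speed of jar_95 above 0.7 m/s and contact force between jar_95 and the fingers below 0.05 N).
It fails at once if the second shortest jar is dropped (falls free by more than about 25 mm) (linear speed of jar_75 above 0.7 m/s and contact force between jar_75 and the fingers below 0.05 N).
It fails at once if the shortest jar is dropped (falls free by more than about 25 mm) (linear speed of jar_55 above 0.7 m/s and contact force between jar_55 and the fingers below 0.05 N).
It fails at once if the water bottle is pushed away by more than 30 mm or knocked over (distance of water_bottle from where it was at the start of the episode above 0.03 m or angle between water_bottle's own z axis and vertical above 0.3 rad).
It also fails if it takes over 120 s, if anything falls off the work surface, if the arm or the gripper's body presses on something with over 40 N, if the wrist force passes 120 N, or if a joint passes its speed limit or range.

### The arm

A 7-joint arm with a two-finger parallel gripper is mounted at the origin on the work surface. World frame = base frame: x ahead of the robot, y to its left, z up, the work surface at z = 0. Lengths are in m, angles in rad, forces in N, time in s.
With the tool pointing down it reaches from about 0.4 to 0.9 m from the base axis. Payload 5.5 kg.
Tool frame: the origin (TCP) lies at the very end of the fingers, on their centre line; the grasp point (between the pads) lies arm.grip_depth behind it (arm.grip_depth is the distance from the TCP to the grasp point, in m); z points along the fingers, y is the line along which they close (so a half turn about z gives the same grasp; the last joint's range is limited). The gripper opens to 85 mm and grips with 20 to 120 N. Pads are 22 mm wide; open, the fingers measure 114 mm over their backs; the gripper's body (76 mm by 85 mm) begins 54 mm behind the grasp point. The pads swing forward as they close: fully open they stand 13 mm farther back than shut.
Start: joints at [1.588, 0.501, -0.427, 1.55, 0.221, 1.138, -0.21], TCP at [0.158, -0.63, 0.231] pointing down, gripper open.
Joint ranges: [-2.88, 2.88], [-0.31, 2.03], [-1.54, 1.56], [0.2, 2.42], [-1.41, 4.55], [0.19, 2.02], [-2.57, 2.57]. Speed limits (rad/s): [2.57, 2.57, 3.14, 3.14, 3.14, 3.14, 3.14].

### API

Orientations are given as a unit quaternion [w, x, y, z].
In Python, from cell import arm, optics gives the robot as it stands.
- The arm moves only by the tool drive_tool, never from a script. Its argument "targets" is a list of rows, each an object with "twist": the turn, a rotation vector about the tool's x, y, z in rad, a list of three; "offset": the shift along the tool's x, y, z in mm, a list of three; "claw": the opening, from 0 (shut) to 1 (fully open). A call has 1 to 20 rows; each row shifts and turns the commanded pose from where the row before left it, along the tool's axes as they then stand; what a row does not reach is not made up. A row lasts 1/12 s, in which the tool goes at most 41.7 mm and 7.16 degrees, less where a joint would pass 70% of its speed; a pose out of reach is approached as far as the arm can. A call with a gripper value outside its range is refused whole. The fingers move at their own pace and stop on an object; "squeeze" is the grip in N (left out, the last holds). Time passes only in rows, so rows that do not move let the fingers close. It gives the time, the measured TCP pose, the force, the opening and the grip force at its end, in the units of the state.
- arm.get_obs(): the state, without advancing time (a new reading comes with each control period).
- optics.read_camera(name): name is "scene" or "top"; returns a dict with "frame" (384x512x3 uint8, red, green, blue), "depth" (384x512 float32, m along the optical axis (not along the pixel's ray), 0 where there is no reading), "vertical_fov" (degrees; the focal length in pixels is half the picture's height over the tangent of half this angle, whatever the lens; pixels are square), "cx", "cy" (the principal point, pixels), "k1" (the pictures are not rectified: a ray, as slopes to the right and down, at radius r is drawn at 1 + k1 r^2 times it, then the intrinsics apply), "world_to_cam" (4x4, takes a point from world to camera coordinates). Camera axes: x right, y down, z forward; pixel columns grow to the right and rows downward; lengths in m; the calibration is good to about 2 mm. A picture is of the moment at which its call begins.
- arm.close_job(): hands the job in; it is judged then, once.
The state is a dict: "t": time; "qpos": joint angles; "joint_vel": joint speeds; "tau": joint torques, N m; "position": TCP position; "ee_rot": TCP orientation; "contact_force": force on the tool from outside, world axes, zero at the start; "moment": the same for the moment, N m; "width": opening from 0.0 (shut) to 1.0 (fully open); "grip_force": force on a finger pad.
Only numpy, scipy, OpenCV 4.12 (cv2) and the standard library are available. Lean on these libraries where they do the work, as an engineer would, in place of code of your own. Each camera call takes 0.05 s, during which the arm holds its last target. There are 200 camera calls.

## Working session

There is one attempt and no reset: what is moved stays moved. The work goes in short steps, Python scripts to look and compute and a tool call to move; the robot and the scene stay as the last step left them, time stands still between calls to the robot, and variables do not carry over. Pictures are saved under pics/ and viewed, at most 14 in all, crops included, and the job is handed in when it is done.

Besides the shell and the picture viewer there is one more tool, called after ">>>" as name(argument=value, ...) on one line, values as JSON. drive_tool: Moves the arm, as the interface text tells. Its arguments: {"type":"object","properties":{"targets":{"type":"array","items":{"type":"object","properties":{"twist":{"type":"array","items":{"type":"number"}},"offset":{"type":"array","items":{"type":"number"}},"claw":{"type":"number"}}}},"squeeze":{"type":"number"}},"required":["targets"]}

```bash
mkdir -p pics; cat > h.py <<'E'
import numpy as np, cv2
from cell import arm, optics
def look(n,f=None):
    d=optics.read_camera(n)
    if f: cv2.imwrite('pics/'+f,d['frame'][:,:,::-1])
    np.savez('/tmp/'+n+'.npz',**d)
    return d
def K(d):
    f=d['frame'].shape[0]/2/np.tan(np.radians(d['vertical_fov'])/2); return np.array([[f,0,d['cx']],[0,f,d['cy']],[0,0,1.]]),np.array([d['k1'],0,0,0,0],float)
def rays(d,uv):
    k,c=K(d); u=np.array(uv,float).reshape(-1,1,2)
    return np.c_[cv2.undistortPointsIter(u,k,c,None,None,(3,100,1e-10)).reshape(-1,2),np.ones(len(u))]
def plane(d,uv,z):
    T=np.array(d['world_to_cam']); R=T[:3,:3]; o=-R.T@T[:3,3]; r=rays(d,uv)@R
    return o+r*((z-o[2])/r[:,2])[:,None]
def cloud(d):
    h,w=d['depth'].shape; uv=np.stack(np.meshgrid(np.arange(w),np.arange(h)),-1).reshape(-1,2)
    T=np.array(d['world_to_cam']); p=rays(d,uv)*d['depth'].reshape(-1,1)
    return ((p-T[:3,3])@T[:3,:3]).reshape(h,w,3)
E
python3 - <<'E'
from h import *
for n in('scene','top'):
    d=look(n,n+'1.png'); print({k:d[k] for k in('vertical_fov','cx','cy','k1')}); T=np.array(d['world_to_cam']);print(-T[:3,:3].T@T[:3,3])
print(arm.get_obs(),arm.grip_depth)
E
```

```text
{'vertical_fov': 44.855348270877656, 'cx': 249.64900075510874, 'cy': 191.34852256819406, 'k1': 0.061501446814000264}
[ 1.20469212 -0.57540767  1.0172697 ]
{'vertical_fov': 52.8908447311601, 'cx': 254.07158434426248, 'cy': 189.30134293988246, 'k1': -0.09080735231260134}
[ 0.38900002 -0.10695281  0.88216026]
{'t': 0.1, 'qpos': array([ 1.58824452,  0.50176642, -0.42683631,  1.55130847,  0.22077101,
        1.13830988, -0.21032719]), 'joint_vel': array([-0.00101959, -0.00139798, -0.00078224, -0.00363096,  0.00065356,
       -0.00049925, -0.00017309]), 'tau': array([-1.08393331e-02, -5.70811307e+01, -5.83825082e+00, -2.81748819e+01,
        1.05406056e-02,  5.58945554e-03, -3.63023651e-05]), 'position': array([ 0.15797458, -0.62988099,  0.23037326]), 'ee_rot': array([-8.70053231e-04,  9.92458225e-01,  1.22580225e-01, -5.42801494e-05]), 'contact_force': array([ 0.21191333, -0.84230879, -0.26431405]), 'moment': array([-0.00271379, -0.02182248,  0.05025488]), 'grip_force': 0.0, 'width': 0.9993832415727005} 0.0187
```

View pics/top1.png

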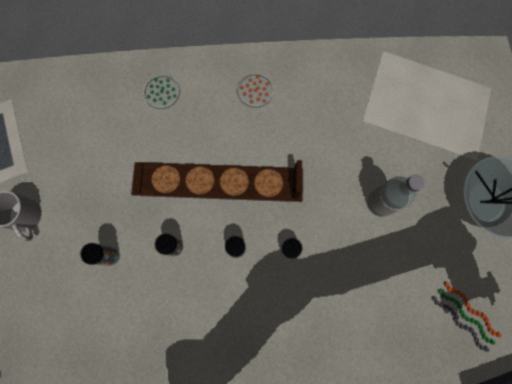

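View pics/scene1.png

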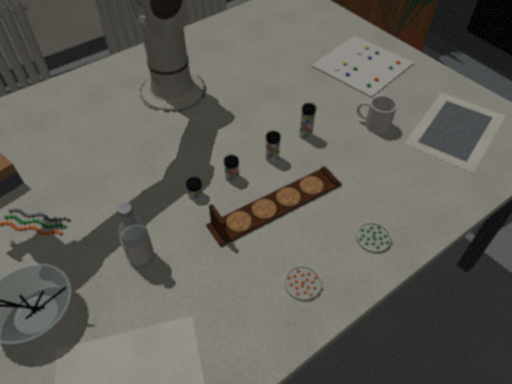

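The top view has the bookend at the right (−y) end, at (297,180). The discs are at (269,183), (234,181), (200,180) and (166,179). The caps, left to right, are at (92,253), (166,244), (235,246) and (291,248), tallest to shortest. The scene view agrees, so the order on the discs has to be reversed.

```bash
python3 - <<'E'
from h import *
d=dict(np.load('/tmp/top.npz')); P=cloud(d); im=d['frame']; hsv=cv2.cvtColor(im,cv2.COLOR_RGB2HSV)
s=dict(np.load('/tmp/scene.npz')); Q=cloud(s)
def cc(m,z,lo,d=d):
    n,l,st,c=cv2.connectedComponentsWithStats(m.astype(np.uint8))
    for i in range(1,n):
        if st[i,4]>=lo:
            cn=cv2.findContours((l==i).astype(np.uint8),0,1)[0][0].reshape(-1,2)
            w=plane(d,cn,z)[:,:2].astype(np.float32)
            (c0,sz,a)=cv2.minAreaRect(w); print(np.round(c[i],1),st[i,4],'mean',plane(d,[c[i]],z)[0].round(4),'rect',np.round(c0,4),np.round(sz,4))
print('discs');m=(im[...,0]>60)&(hsv[...,1]>110)&(hsv[...,0]<20); m[:150]=0;m[215:]=0;m[:,:145]=0;m[:,290:]=0; cc(m,.013,200)
for (u,v),h in zip([(92,253),(166,244),(235,246),(291,248)],[.115,.095,.075,.055]):
    w=np.zeros(m.shape,bool); w[v-20:v+20,u-20:u+20]=1
    k=w&(np.abs(P[...,2]-h)<.008)&(d['depth']>0); print(h,'depth',np.median(P[k],0).round(4),k.sum(), P[k][:,:2].min(0).round(3),P[k][:,:2].max(0).round(3)); 
    cc(w&(im.max(2)<30),h,40)
for n,(u0,u1,v0,v1) in dict(bottle=(365,430,165,220),mug=(0,40,180,245),book=(285,310,145,210)).items():
    q=P[v0:v1,u0:u1].reshape(-1,3); q=q[(q[:,2]>.03)&(q[:,2]<.3)]; print(n,len(q), q.min(0).round(3) if len(q) else '',q.max(0).round(3) if len(q) else '',np.median(q,0).round(3))
# scene caps
for (u,v),h in zip([(308,109),(273,138),(231,161),(194,184)],[.115,.095,.075,.055]):
    w=np.zeros(m.shape,bool); w[v-14:v+14,u-12:u+12]=1
    k=w&(np.abs(Q[...,2]-h)<.004)&(s['depth']>0)&(s['frame'].max(2)<40); print('scene',h,Q[k].mean(0).round(4),k.sum(),Q[w][:,2].max().round(4))
E
```

```text
discs
[165.3 178.8] 660 mean [0.6206 0.0815 0.013 ] rect [0.6209 0.0814] [0.0679 0.0669]
[199.5 180. ] 674 mean [0.6127 0.0018 0.013 ] rect [0.613  0.0018] [0.0679 0.067 ]
[233.7 181.2] 683 mean [ 0.6049 -0.0775  0.013 ] rect [ 0.6057 -0.077 ] [0.0674 0.0669]
[268.3 182.6] 677 mean [ 0.5965 -0.1573  0.013 ] rect [ 0.5959 -0.1578] [0.0673 0.0667]
0.115 depth [0.4499 0.2126 0.115 ] 376 [0.43  0.192] [0.47  0.236]
[ 92.2 253.2] 356 mean [0.4495 0.2095 0.115 ] rect [0.4491 0.2098] [0.0456 0.0377]
0.095 depth [0.4627 0.0667 0.0949] 361 [0.442 0.046] [0.483 0.09 ]
[166.  243.6] 336 mean [0.4624 0.0643 0.095 ] rect [0.4628 0.0644] [0.0415 0.0386]
0.075 depth [ 0.4501 -0.0751  0.0747] 353 [ 0.43  -0.096] [ 0.472 -0.054]
[234.7 245.7] 299 mean [ 0.4516 -0.0744  0.075 ] rect [ 0.452  -0.0751] [0.0374 0.0395]
0.055 depth [ 0.4398 -0.1943  0.0546] 325 [ 0.419 -0.215] [ 0.462 -0.173]
[291.1 247.9] 294 mean [ 0.4409 -0.1933  0.055 ] rect [ 0.4407 -0.1931] [0.0388 0.0395]
bottle 1453 [ 0.5   -0.445  0.03 ] [ 0.566 -0.381  0.213] [ 0.526 -0.402  0.138]
mug 965 [0.49  0.382 0.03 ] [0.597 0.461 0.093] [0.55  0.395 0.061]
book 283 [ 0.555 -0.226  0.031] [ 0.625 -0.211  0.094] [ 0.584 -0.217  0.088]
scene 0.115 [0.4553 0.2097 0.115 ] 92 1.0173
scene 0.095 [0.4677 0.064  0.095 ] 106 1.0173
scene 0.075 [ 0.4563 -0.0772  0.075 ] 116 1.0173
scene 0.055 [ 0.4443 -0.1958  0.0548] 148 1.0173
```

>>> drive_tool(targets=[{"offset": [0, 0, -35], "claw": 1}, {"offset": [0, 0, -35]}, {"twist": [0, 0, -0.11]}, {"twist": [0, 0, -0.11]}, {"twist": [0, 0, -0.11]}, {"twist": [0, 0, -0.11]}, {"twist": [0, 0, -0.11]}, {"twist": [0, 0, -0.11]}, {"twist": [0, 0, -0.11]}, {"twist": [0, 0, -0.11]}, {"twist": [0, 0, -0.11]}, {"twist": [0, 0, -0.11]}, {"twist": [0, 0, -0.125]}, {"offset": [0, 0, 0]}, {"offset": [0, 0, 0]}], squeeze=35)

```text
validation failed for argument at $.ta...
```

```bash
cat > go.py <<'E'
# go.py x y z : tool-frame offset (mm) to a target, and the twist back to the row-aligned, straight-down pose
import sys; from h import *; from scipy.spatial.transform import Rotation as R
o=arm.get_obs(); q=o['ee_rot']; r=R.from_quat([q[1],q[2],q[3],q[0]])
a=np.arctan(.101); g=R.from_matrix(np.array([[np.sin(a),np.cos(a),0],[np.cos(a),-np.sin(a),0],[0,0,-1]]))
print('t',o['t'],'pos',o['position'].round(4),'w',round(o['width'],3),'F',o['contact_force'].round(1),'twist',(r.inv()*g).as_rotvec().round(3),'q7',o['qpos'].round(2))
A=list(map(float,sys.argv[1:]))
p=o['position']
for i in range(0,len(A),3):
    t=np.array(A[i:i+3]); print('off',(1000*g.inv().apply(t-p)).round(1)); p=t
E
python3 go.py .45 .2135 .3 .45 .2135 .06
```

```text
t 0.1 pos [ 0.158  -0.6299  0.2304] w 0.999 F [ 0.2 -0.8 -0.3] twist [-1.000e-03 -1.000e-03 -1.224e+00] q7 [ 1.59  0.5  -0.43  1.55  0.22  1.14 -0.21]
off [868.5 205.8 -69.6]
off [  0.   0. 240.]
```

>>> drive_tool(targets=[{"offset": [0, 0, -35], "twist": [0, 0, 0], "claw": 1}, {"offset": [0, 0, -35], "twist": [0, 0, 0], "claw": 1}, {"offset": [0, 0, 0], "twist": [0, 0, -0.11], "claw": 1}, {"offset": [0, 0, 0], "twist": [0, 0, -0.11], "claw": 1}, {"offset": [0, 0, 0], "twist": [0, 0, -0.11], "claw": 1}, {"offset": [0, 0, 0], "twist": [0, 0, -0.11], "claw": 1}, {"offset": [0, 0, 0], "twist": [0, 0, -0.11], "claw": 1}, {"offset": [0, 0, 0], "twist": [0, 0, -0.11], "claw": 1}, {"offset": [0, 0, 0], "twist": [0, 0, -0.11], "claw": 1}, {"offset": [0, 0, 0], "twist": [0, 0, -0.11], "claw": 1}, {"offset": [0, 0, 0], "twist": [0, 0, -0.11], "claw": 1}, {"offset": [0, 0, 0], "twist": [0, 0, -0.11], "claw": 1}, {"offset": [0, 0, 0], "twist": [0, 0, -0.124], "claw": 1}, {"offset": [0, 0, 0], "twist": [0, 0, 0], "claw": 1}, {"offset": [0, 0, 0], "twist": [0, 0, 0], "claw": 1}], squeeze=35)

```text
t: 1.35
position: [0.158, -0.6302, 0.3007]
ee_rot: [-0.0, 0.743, 0.669, 0.0]
contact_force: [0.5, -0.1, -0.3]
width: 0.998
grip_force: 0.0
```

```bash
python3 go.py .45 .2135 .3 .45 .2135 .06
```

```text
t 1.35 pos [ 0.158  -0.6302  0.3007] w 0.998 F [ 0.5 -0.1 -0.3] twist [ 0.    -0.001 -0.004] q7 [ 1.75  0.5  -0.68  1.46  0.31  1.3   0.94]
off [8.688e+02 2.058e+02 7.000e-01]
off [  0.   0. 240.]
```

>>> drive_tool(targets=[{"offset": [30, 16, 0], "twist": [0, 0, 0], "claw": 1}, {"offset": [30, 16, 0], "twist": [0, 0, 0], "claw": 1}, {"offset": [30, 16, 0], "twist": [0, 0, 0], "claw": 1}, {"offset": [30, 16, 0], "twist": [0, 0, 0], "claw": 1}, {"offset": [30, 16, 0], "twist": [0, 0, 0], "claw": 1}, {"offset": [30, 16, 0], "twist": [0, 0, 0], "claw": 1}, {"offset": [30, 16, 0], "twist": [0, 0, 0], "claw": 1}, {"offset": [30, 16, 0], "twist": [0, 0, 0], "claw": 1}, {"offset": [30, 16, 0], "twist": [0, 0, 0], "claw": 1}, {"offset": [30, 16, 0], "twist": [0, 0, 0], "claw": 1}, {"offset": [30, 16, 0], "twist": [0, 0, 0], "claw": 1}, {"offset": [30, 16, 0], "twist": [0, 0, 0], "claw": 1}, {"offset": [30, 16, 0], "twist": [0, 0, 0], "claw": 1}, {"offset": [30, 16, 0], "twist": [0, 0, 0], "claw": 1}, {"offset": [30, 16, 0], "twist": [0, 0, 0], "claw": 1}, {"offset": [0, 0, 0], "twist": [0, 0, 0], "claw": 1}])

```text
t: 2.68
position: [0.4461, -0.1996, 0.3022]
ee_rot: [0.0, 0.74, 0.673, 0.002]
contact_force: [1.0, -0.1, 0.7]
width: 0.991
grip_force: 0.0
```

```bash
python3 go.py .45 .2135 .3 .45 .2135 .06
```

```text
t 2.6833 pos [ 0.4461 -0.1996  0.3022] w 0.991 F [ 1.  -0.1  0.7] twist [ 0.003 -0.002  0.006] q7 [ 1.23  0.21 -0.98  1.85  0.18  1.18  0.1 ]
off [411.4 -37.6   2.2]
off [  0.   0. 240.]
```

>>> drive_tool(targets=[{"offset": [34, -3, 0], "twist": [0, 0, 0], "claw": 1}, {"offset": [34, -3, 0], "twist": [0, 0, 0], "claw": 1}, {"offset": [34, -3, 0], "twist": [0, 0, 0], "claw": 1}, {"offset": [34, -3, 0], "twist": [0, 0, 0], "claw": 1}, {"offset": [34, -3, 0], "twist": [0, 0, 0], "claw": 1}, {"offset": [34, -3, 0], "twist": [0, 0, 0], "claw": 1}, {"offset": [34, -3, 0], "twist": [0, 0, 0], "claw": 1}, {"offset": [34, -3, 0], "twist": [0, 0, 0], "claw": 1}, {"offset": [34, -3, 0], "twist": [0, 0, 0], "claw": 1}, {"offset": [34, -3, 0], "twist": [0, 0, 0], "claw": 1}, {"offset": [34, -3, 0], "twist": [0, 0, 0], "claw": 1}, {"offset": [34, -3, 0], "twist": [0, 0, 0], "claw": 1}, {"offset": [0, 0, 0], "twist": [0, 0, 0], "claw": 1}, {"offset": [0, 0, 0], "twist": [0, 0, 0], "claw": 1}, {"offset": [0, 0, 0], "twist": [0, 0, 0], "claw": 1}])

```text
t: 3.93
position: [0.4475, 0.2022, 0.301]
ee_rot: [0.0, 0.742, 0.67, -0.0]
contact_force: [-0.5, -0.4, -0.1]
width: 1.001
grip_force: 0.0
```

```bash
python3 go.py .45 .2135 .3 .45 .2135 .06
```

```text
t 3.9333 pos [0.4475 0.2022 0.301 ] w 1.001 F [-0.5 -0.4 -0.1] twist [-0.     0.001 -0.002] q7 [ 0.52  0.28 -1.17  1.84  0.28  1.2  -0.84]
off [11.5  1.4  1. ]
off [  0.   0. 240.]
```

>>> drive_tool(targets=[{"offset": [11.5, 1.4, 0], "twist": [0, 0, 0], "claw": 1}, {"offset": [0, 0, 33], "twist": [0, 0, 0], "claw": 1}, {"offset": [0, 0, 33], "twist": [0, 0, 0], "claw": 1}, {"offset": [0, 0, 33], "twist": [0, 0, 0], "claw": 1}, {"offset": [0, 0, 33], "twist": [0, 0, 0], "claw": 1}, {"offset": [0, 0, 33], "twist": [0, 0, 0], "claw": 1}, {"offset": [0, 0, 33], "twist": [0, 0, 0], "claw": 1}, {"offset": [0, 0, 25], "twist": [0, 0, 0], "claw": 1}, {"offset": [0, 0, 18], "twist": [0, 0, 0], "claw": 1}, {"offset": [0, 0, 0], "twist": [0, 0, 0], "claw": 1}, {"offset": [0, 0, 0], "twist": [0, 0, 0], "claw": 0.6}, {"offset": [0, 0, 0], "twist": [0, 0, 0], "claw": 0.45}, {"offset": [0, 0, 0], "twist": [0, 0, 0], "claw": 0.3}, {"offset": [0, 0, 0], "twist": [0, 0, 0], "claw": 0.3}, {"offset": [0, 0, 0], "twist": [0, 0, 0], "claw": 0.3}, {"offset": [0, 0, 0], "twist": [0, 0, 0], "claw": 0.3}, {"offset": [0, 0, 0], "twist": [0, 0, 0], "claw": 0.3}, {"offset": [0, 0, 0], "twist": [0, 0, 0], "claw": 0.3}])

```text
t: 5.43
position: [0.4513, 0.2141, 0.0619]
ee_rot: [0.001, 0.742, 0.67, 0.001]
contact_force: [-2.7, -1.6, 8.0]
width: 0.504
grip_force: 35.0
```

```bash
python3 - <<'E'
from h import *
d=look('scene')
cv2.imwrite('pics/g1.png',cv2.resize(d['frame'][40:200,230:390],None,fx=3,fy=3)[:,:,::-1])
E
python3 go.py .45 .2135 .06 .45 .2135 .26 .5964 -.1575 .26 .5964 -.1575 .0735
```

```text
t 5.4833 pos [0.4513 0.2141 0.0619] w 0.504 F [-2.1 -0.6  8.2] twist [ 0.003 -0.    -0.001] q7 [ 0.2   0.62 -0.87  2.04  0.68  0.79 -1.18]
off [-0.8 -1.2  1.9]
off [   0.    0. -200.]
off [-354.4  182.9    0. ]
off [  0.    0.  186.5]
```

View pics/g1.png

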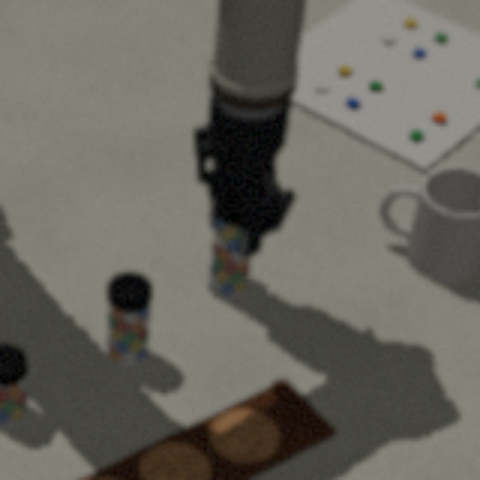

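The jar is held between the pads, upright (jar at about (230,260) in the crop). Lifting it and carrying it to disc_d.

>>> drive_tool(targets=[{"offset": [0, 0, -20], "twist": [0, 0, 0], "claw": 0.3}, {"offset": [0, 0, -33], "twist": [0, 0, 0], "claw": 0.3}, {"offset": [0, 0, -33], "twist": [0, 0, 0], "claw": 0.3}, {"offset": [0, 0, -33], "twist": [0, 0, 0], "claw": 0.3}, {"offset": [0, 0, -33], "twist": [0, 0, 0], "claw": 0.3}, {"offset": [0, 0, -33], "twist": [0, 0, 0], "claw": 0.3}, {"offset": [-30, 15, 0], "twist": [0, 0, 0], "claw": 0.3}, {"offset": [-30, 15, 0], "twist": [0, 0, 0], "claw": 0.3}, {"offset": [-30, 15, 0], "twist": [0, 0, 0], "claw": 0.3}, {"offset": [-30, 15, 0], "twist": [0, 0, 0], "claw": 0.3}, {"offset": [-30, 15, 0], "twist": [0, 0, 0], "claw": 0.3}, {"offset": [-30, 15, 0], "twist": [0, 0, 0], "claw": 0.3}, {"offset": [-30, 15, 0], "twist": [0, 0, 0], "claw": 0.3}, {"offset": [-30, 15, 0], "twist": [0, 0, 0], "claw": 0.3}, {"offset": [-30, 15, 0], "twist": [0, 0, 0], "claw": 0.3}, {"offset": [-30, 15, 0], "twist": [0, 0, 0], "claw": 0.3}, {"offset": [-30, 15, 0], "twist": [0, 0, 0], "claw": 0.3}, {"offset": [-24, 15, 0], "twist": [0, 0, 0], "claw": 0.3}, {"offset": [0, 0, 0], "twist": [0, 0, 0], "claw": 0.3}, {"offset": [0, 0, 0], "twist": [0, 0, 0], "claw": 0.3}])

```text
t: 7.15
position: [0.5936, -0.1589, 0.245]
ee_rot: [-0.0, 0.743, 0.669, 0.0]
contact_force: [0.4, 1.4, -1.2]
width: 0.509
grip_force: 36.3
```

```bash
python3 go.py .5964 -.1575 .26 .5964 -.1575 .075
```

```text
t 7.15 pos [ 0.5936 -0.1589  0.245 ] w 0.509 F [ 0.4  1.4 -1.2] twist [-0.    -0.    -0.005] q7 [ 0.9   0.57 -0.97  1.62  0.5   1.22 -0.28]
off [  1.7   2.7 -15. ]
off [  0.   0. 185.]
```

>>> drive_tool(targets=[{"offset": [1.7, 2.7, 0], "twist": [0, 0, -0.005], "claw": 0.3}, {"offset": [0, 0, 30], "twist": [0, 0, 0], "claw": 0.3}, {"offset": [0, 0, 30], "twist": [0, 0, 0], "claw": 0.3}, {"offset": [0, 0, 30], "twist": [0, 0, 0], "claw": 0.3}, {"offset": [0, 0, 30], "twist": [0, 0, 0], "claw": 0.3}, {"offset": [0, 0, 20], "twist": [0, 0, 0], "claw": 0.3}, {"offset": [0, 0, 12], "twist": [0, 0, 0], "claw": 0.3}, {"offset": [0, 0, 6], "twist": [0, 0, 0], "claw": 0.3}, {"offset": [0, 0, 4], "twist": [0, 0, 0], "claw": 0.3}, {"offset": [0, 0, 3], "twist": [0, 0, 0], "claw": 0.3}, {"offset": [0, 0, 0], "twist": [0, 0, 0], "claw": 0.3}, {"offset": [0, 0, 0], "twist": [0, 0, 0], "claw": 0.3}, {"offset": [0, 0, 0], "twist": [0, 0, 0], "claw": 0.3}])

```text
t: 8.23
position: [0.5972, -0.1552, 0.0814]
ee_rot: [0.001, 0.74, 0.672, 0.0]
contact_force: [-0.3, 0.4, -1.6]
width: 0.508
grip_force: 36.3
```

```bash
python3 go.py .5964 -.1575 .075; python3 - <<'E'
from h import *
d=look('scene')
cv2.imwrite('pics/p1.png',cv2.resize(d['frame'][100:250,170:350],None,fx=4,fy=4)[:,:,::-1])
E
```

```text
t 8.2333 pos [ 0.5972 -0.1552  0.0814] w 0.508 F [-0.3  0.4 -1.6] twist [0.002 0.    0.004] q7 [ 0.8   0.75 -0.84  1.74  0.67  0.96 -0.4 ]
off [-2.4 -0.6  6.4]
```

View pics/p1.png

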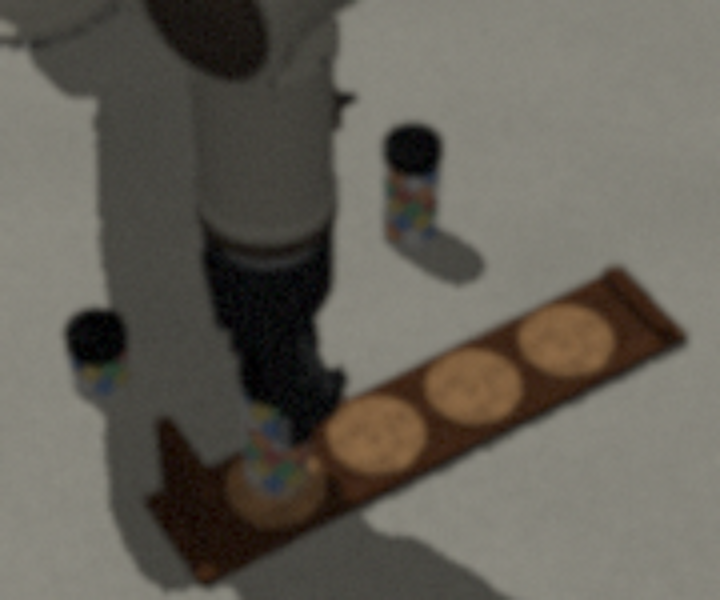

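The jar's underside is over disc_d (crop (273,485)) and almost centred. Lowering the last few millimetres.

>>> drive_tool(targets=[{"offset": [-2, -0.5, 2], "twist": [0, 0, 0], "claw": 0.3}, {"offset": [0, 0, 2], "twist": [0, 0, 0], "claw": 0.3}, {"offset": [0, 0, 1], "twist": [0, 0, 0], "claw": 0.3}, {"offset": [0, 0, 1], "twist": [0, 0, 0], "claw": 0.3}, {"offset": [0, 0, 0], "twist": [0, 0, 0], "claw": 0.3}, {"offset": [0, 0, 0], "twist": [0, 0, 0], "claw": 0.3}])

```text
t: 8.78
position: [0.5956, -0.1573, 0.075]
ee_rot: [0.0, 0.74, 0.672, -0.0]
contact_force: [-2.0, -0.1, 5.6]
width: 0.509
grip_force: 37.0
```

>>> drive_tool(targets=[{"offset": [0, 0, 0], "twist": [0, 0, 0], "claw": 0.55}, {"offset": [0, 0, 0], "twist": [0, 0, 0], "claw": 0.65}, {"offset": [0, 0, 0], "twist": [0, 0, 0], "claw": 0.85}, {"offset": [0, 0, 0], "twist": [0, 0, 0], "claw": 1}, {"offset": [0, 0, 0], "twist": [0, 0, 0], "claw": 1}, {"offset": [0, 0, 0], "twist": [0, 0, 0], "claw": 1}, {"offset": [0, 0, -25], "twist": [0, 0, 0], "claw": 1}, {"offset": [0, 0, -33], "twist": [0, 0, 0], "claw": 1}, {"offset": [0, 0, -33], "twist": [0, 0, 0], "claw": 1}, {"offset": [0, 0, -33], "twist": [0, 0, 0], "claw": 1}, {"offset": [0, 0, -33], "twist": [0, 0, 0], "claw": 1}, {"offset": [0, 0, 0], "twist": [0, 0, 0], "claw": 1}, {"offset": [0, 0, 0], "twist": [0, 0, 0], "claw": 1}])

```text
t: 9.87
position: [0.5972, -0.157, 0.2337]
ee_rot: [0.002, 0.74, 0.672, 0.001]
contact_force: [-0.8, 0.7, -0.5]
width: 0.999
grip_force: 0.0
```

```bash
python3 go.py .4625 .0672 .23 .4625 .0672 .045 ; python3 - <<'E'
from h import *
s=look('scene'); Q=cloud(s); im=s['frame']
x=Q[...,0];y=Q[...,1];z=Q[...,2]
k=(abs(z-.128)<.006)&(np.hypot(x-.596,y+.157)<.05)&(s['depth']>0); print(Q[k].mean(0).round(4),k.sum(),Q[k].min(0),Q[k].max(0))
E
```

```text
t 9.8667 pos [ 0.5972 -0.157   0.2337] w 0.999 F [-0.8  0.7 -0.5] twist [0.004 0.001 0.005] q7 [ 0.89  0.59 -0.96  1.63  0.51  1.2  -0.28]
off [ 209.5 -156.6    3.7]
off [  0.   0. 185.]
[ 0.5971 -0.159   0.1278] 208 [ 0.57395573 -0.17953849  0.1220158 ] [ 0.61772625 -0.13767078  0.13287984]
```

>>> drive_tool(targets=[{"offset": [26, -19.5, 0], "twist": [0, 0, 0], "claw": 1}, {"offset": [26, -19.5, 0], "twist": [0, 0, 0], "claw": 1}, {"offset": [26, -19.5, 0], "twist": [0, 0, 0], "claw": 1}, {"offset": [26, -19.5, 0], "twist": [0, 0, 0], "claw": 1}, {"offset": [26, -19.5, 0], "twist": [0, 0, 0], "claw": 1}, {"offset": [26, -19.5, 0], "twist": [0, 0, 0], "claw": 1}, {"offset": [26, -19.5, 0], "twist": [0, 0, 0], "claw": 1}, {"offset": [26, -19.5, 0], "twist": [0, 0, 0.005], "claw": 1}, {"offset": [0, 0, 33], "twist": [0, 0, 0], "claw": 1}, {"offset": [0, 0, 33], "twist": [0, 0, 0], "claw": 1}, {"offset": [0, 0, 15], "twist": [0, 0, 0], "claw": 1}, {"offset": [0, 0, 0], "twist": [0, 0, 0], "claw": 1}, {"offset": [0, 0, 0], "twist": [0, 0, 0], "claw": 1}, {"offset": [0, 0, 0], "twist": [0, 0, 0], "claw": 1}])

```text
t: 11.08
position: [0.4606, 0.0654, 0.1506]
ee_rot: [-0.0, 0.742, 0.671, 0.0]
contact_force: [0.8, 0.1, 1.5]
width: 1.0
grip_force: 0.0
```

```bash
python3 go.py .4625 .0672 .045 ; python3 - <<'E'
E
```

```text
t 11.0833 pos [0.4606 0.0654 0.1506] w 1.0 F [0.8 0.1 1.5] twist [-0.    -0.001 -0.   ] q7 [ 0.66  0.44 -1.03  2.06  0.48  0.9  -0.73]
off [  2.    1.7 105.6]
```

>>> drive_tool(targets=[{"offset": [2, 1.7, 15], "twist": [0, 0, 0], "claw": 1}, {"offset": [0, 0, 33], "twist": [0, 0, 0], "claw": 1}, {"offset": [0, 0, 33], "twist": [0, 0, 0], "claw": 1}, {"offset": [0, 0, 25], "twist": [0, 0, 0], "claw": 1}, {"offset": [0, 0, 0], "twist": [0, 0, 0], "claw": 1}, {"offset": [0, 0, 0], "twist": [0, 0, 0], "claw": 0.6}, {"offset": [0, 0, 0], "twist": [0, 0, 0], "claw": 0.45}, {"offset": [0, 0, 0], "twist": [0, 0, 0], "claw": 0.3}, {"offset": [0, 0, 0], "twist": [0, 0, 0], "claw": 0.3}, {"offset": [0, 0, 0], "twist": [0, 0, 0], "claw": 0.3}, {"offset": [0, 0, 0], "twist": [0, 0, 0], "claw": 0.3}, {"offset": [0, 0, 0], "twist": [0, 0, 0], "claw": 0.3}, {"offset": [0, 0, 0], "twist": [0, 0, 0], "claw": 0.3}])

```text
t: 12.17
position: [0.4639, 0.0671, 0.0463]
ee_rot: [0.001, 0.742, 0.67, 0.001]
contact_force: [-0.6, 0.5, 6.0]
width: 0.504
grip_force: 34.4
```

```bash
python3 go.py .4625 .0672 .045 .4625 .0672 .2 .605 -.0775 .2
```

```text
t 12.1667 pos [0.4639 0.0671 0.0463] w 0.504 F [-0.6  0.5  6. ] twist [ 0.004 -0.    -0.   ] q7 [ 0.49  0.6  -0.84  2.12  0.7   0.72 -0.92]
off [-0.  -1.5  1.3]
off [   0.    0. -155.]
off [-129.6  156.3    0. ]
```

>>> drive_tool(targets=[{"offset": [0, 0, -20], "twist": [0, 0, 0], "claw": 0.3}, {"offset": [0, 0, -33], "twist": [0, 0, 0], "claw": 0.3}, {"offset": [0, 0, -33], "twist": [0, 0, 0], "claw": 0.3}, {"offset": [0, 0, -33], "twist": [0, 0, 0], "claw": 0.3}, {"offset": [0, 0, -33], "twist": [0, 0, 0], "claw": 0.3}, {"offset": [-21.6, 26, 0], "twist": [0, 0, 0], "claw": 0.3}, {"offset": [-21.6, 26, 0], "twist": [0, 0, 0], "claw": 0.3}, {"offset": [-21.6, 26, 0], "twist": [0, 0, 0], "claw": 0.3}, {"offset": [-21.6, 26, 0], "twist": [0, 0, 0], "claw": 0.3}, {"offset": [-21.6, 26, 0], "twist": [0, 0, 0], "claw": 0.3}, {"offset": [-21.6, 26, 0], "twist": [0, 0, 0], "claw": 0.3}, {"offset": [0, 0, 0], "twist": [0, 0, 0], "claw": 0.3}, {"offset": [0, 0, 0], "twist": [0, 0, 0], "claw": 0.3}, {"offset": [0, 0, 0], "twist": [0, 0, 0], "claw": 0.3}])

```text
t: 13.33
position: [0.604, -0.0773, 0.1968]
ee_rot: [-0.0, 0.742, 0.671, 0.0]
contact_force: [-0.7, 0.2, -1.0]
width: 0.506
grip_force: 36.3
```

```bash
python3 go.py .605 -.0775 .0593
```

```text
t 13.3333 pos [ 0.604  -0.0773  0.1968] w 0.506 F [-0.7  0.2 -1. ] twist [ 0.    -0.001 -0.   ] q7 [ 0.76  0.61 -0.95  1.68  0.54  1.13 -0.44]
off [-1.000e-01  1.000e+00  1.375e+02]
```

>>> drive_tool(targets=[{"offset": [0, 0.5, 30], "twist": [0, 0, 0], "claw": 0.3}, {"offset": [0, 0, 33], "twist": [0, 0, 0], "claw": 0.3}, {"offset": [0, 0, 30], "twist": [0, 0, 0], "claw": 0.3}, {"offset": [0, 0, 20], "twist": [0, 0, 0], "claw": 0.3}, {"offset": [0, 0, 12], "twist": [0, 0, 0], "claw": 0.3}, {"offset": [0, 0, 6], "twist": [0, 0, 0], "claw": 0.3}, {"offset": [0, 0, 3], "twist": [0, 0, 0], "claw": 0.3}, {"offset": [0, 0, 0], "twist": [0, 0, 0], "claw": 0.3}, {"offset": [0, 0, 1], "twist": [0, 0, 0], "claw": 0.3}, {"offset": [0, 0, 1], "twist": [0, 0, 0], "claw": 0.3}, {"offset": [0, 0, 0], "twist": [0, 0, 0], "claw": 0.3}, {"offset": [0, 0, 0], "twist": [0, 0, 0], "claw": 0.3}, {"offset": [0, 0, 0], "twist": [0, 0, 0], "claw": 0.3}])

```text
t: 14.42
position: [0.6052, -0.078, 0.0608]
ee_rot: [0.0, 0.742, 0.67, 0.0]
contact_force: [0.3, 0.0, -1.3]
width: 0.505
grip_force: 36.4
```

>>> drive_tool(targets=[{"offset": [0, 0, 1], "twist": [0, 0, 0], "claw": 0.3}, {"offset": [0, 0, 1], "twist": [0, 0, 0], "claw": 0.3}, {"offset": [0, 0, 0], "twist": [0, 0, 0], "claw": 0.3}, {"offset": [0, 0, 0], "twist": [0, 0, 0], "claw": 0.3}])

```text
t: 14.75
position: [0.6053, -0.0778, 0.0594]
ee_rot: [0.0, 0.742, 0.671, -0.0]
contact_force: [-2.2, 0.5, 7.1]
width: 0.508
grip_force: 36.9
```

>>> drive_tool(targets=[{"offset": [0, 0, 0], "twist": [0, 0, 0], "claw": 0.55}, {"offset": [0, 0, 0], "twist": [0, 0, 0], "claw": 0.65}, {"offset": [0, 0, 0], "twist": [0, 0, 0], "claw": 0.85}, {"offset": [0, 0, 0], "twist": [0, 0, 0], "claw": 1}, {"offset": [0, 0, 0], "twist": [0, 0, 0], "claw": 1}, {"offset": [0, 0, 0], "twist": [0, 0, 0], "claw": 1}, {"offset": [0, 0, -25], "twist": [0, 0, 0], "claw": 1}, {"offset": [0, 0, -33], "twist": [0, 0, 0], "claw": 1}, {"offset": [0, 0, -33], "twist": [0, 0, 0], "claw": 1}, {"offset": [0, 0, -33], "twist": [0, 0, 0], "claw": 1}, {"offset": [-2.5, -31, 0], "twist": [0, 0, 0], "claw": 1}, {"offset": [-2.5, -31, 0], "twist": [0, 0, 0], "claw": 1}, {"offset": [-2.5, -31, 0], "twist": [0, 0, 0], "claw": 1}, {"offset": [-2.5, -31, 0], "twist": [0, 0, 0], "claw": 1}, {"offset": [-2.5, -31, 0], "twist": [0, 0, 0], "claw": 1}, {"offset": [0, 0, 30], "twist": [0, 0, 0], "claw": 1}, {"offset": [0, 0, 30], "twist": [0, 0, 0], "claw": 1}, {"offset": [0, 0, 0], "twist": [0, 0, 0], "claw": 1}, {"offset": [0, 0, 0], "twist": [0, 0, 0], "claw": 1}])

```text
t: 16.33
position: [0.4485, -0.0742, 0.1219]
ee_rot: [-0.001, 0.742, 0.671, -0.001]
contact_force: [-0.2, 1.0, -0.1]
width: 0.998
grip_force: 0.0
```

```bash
python3 go.py .4508 -.075 .035; python3 - <<'E'
from h import *
s=look('scene'); Q=cloud(s); x,y,z=Q[...,0],Q[...,1],Q[...,2]
for h,X,Y in((.128,.596,-.157),(.108,.605,-.0775),(.075,.451,-.075),(.055,.44,-.194)):
    k=(abs(z-h)<.006)&(np.hypot(x-X,y-Y)<.05)&(s['depth']>0); print(Q[k].mean(0).round(4),k.sum(),((Q[k].min(0)+Q[k].max(0))/2).round(4),np.ptp(Q[k],0))
E
```

```text
t 16.3333 pos [ 0.4485 -0.0742  0.1219] w 0.998 F [-0.2  1.  -0.1] twist [-0.003 -0.001  0.   ] q7 [ 0.94  0.46 -0.99  2.1   0.52  0.84 -0.47]
off [-0.6  2.4 86.9]
[ 0.5969 -0.159   0.1281] 204 [ 0.5975 -0.1584  0.1277] [0.04555804 0.04137309 0.01147566]
[ 0.607  -0.0796  0.1077] 194 [ 0.6048 -0.0786  0.1071] [0.04446052 0.04201629 0.01021212]
[ 0.4545 -0.0761  0.0747] 157 [ 0.4533 -0.0744  0.0744] [0.04428833 0.04482936 0.01034984]
[ 0.4443 -0.1961  0.0547] 168 [ 0.4423 -0.1953  0.0551] [0.04388022 0.04406289 0.01142137]
```

Both placed jars are centred on their discs. Next is jar_75.

>>> drive_tool(targets=[{"offset": [-0.6, 2.4, 15], "twist": [0, 0, 0], "claw": 1}, {"offset": [0, 0, 30], "twist": [0, 0, 0], "claw": 1}, {"offset": [0, 0, 25], "twist": [0, 0, 0], "claw": 1}, {"offset": [0, 0, 17], "twist": [0, 0, 0], "claw": 1}, {"offset": [0, 0, 0], "twist": [0, 0, 0], "claw": 1}, {"offset": [0, 0, 0], "twist": [0, 0, 0], "claw": 0.6}, {"offset": [0, 0, 0], "twist": [0, 0, 0], "claw": 0.45}, {"offset": [0, 0, 0], "twist": [0, 0, 0], "claw": 0.3}, {"offset": [0, 0, 0], "twist": [0, 0, 0], "claw": 0.3}, {"offset": [0, 0, 0], "twist": [0, 0, 0], "claw": 0.3}, {"offset": [0, 0, 0], "twist": [0, 0, 0], "claw": 0.3}, {"offset": [0, 0, 0], "twist": [0, 0, 0], "claw": 0.3}, {"offset": [0, 0, 0], "twist": [0, 0, 0], "claw": 0.3}])

```text
t: 17.47
position: [0.4531, -0.0757, 0.0369]
ee_rot: [0.001, 0.742, 0.67, 0.001]
contact_force: [-1.9, 1.6, 6.3]
width: 0.508
grip_force: 34.6
```

```bash
python3 go.py .4508 -.075 .035 .4508 -.075 .185 .6128 .0018 .185
```

```text
t 17.4667 pos [ 0.4531 -0.0757  0.0369] w 0.508 F [-1.9  1.6  6.3] twist [ 0.003  0.001 -0.   ] q7 [ 0.79  0.61 -0.83  2.14  0.72  0.69 -0.63]
off [ 0.4 -2.4  1.9]
off [   0.    0. -150.]
off [ 92.7 153.5   0. ]
```

>>> drive_tool(targets=[{"offset": [0, 0, -20], "twist": [0, 0, 0], "claw": 0.3}, {"offset": [0, 0, -33], "twist": [0, 0, 0], "claw": 0.3}, {"offset": [0, 0, -33], "twist": [0, 0, 0], "claw": 0.3}, {"offset": [0, 0, -33], "twist": [0, 0, 0], "claw": 0.3}, {"offset": [0, 0, -33], "twist": [0, 0, 0], "claw": 0.3}, {"offset": [15.5, 25.3, 0], "twist": [0, 0, 0], "claw": 0.3}, {"offset": [15.5, 25.3, 0], "twist": [0, 0, 0], "claw": 0.3}, {"offset": [15.5, 25.3, 0], "twist": [0, 0, 0], "claw": 0.3}, {"offset": [15.5, 25.3, 0], "twist": [0, 0, 0], "claw": 0.3}, {"offset": [15.5, 25.3, 0], "twist": [0, 0, 0], "claw": 0.3}, {"offset": [15.5, 25.3, 0], "twist": [0, 0, 0], "claw": 0.3}, {"offset": [0, 0, 0], "twist": [0, 0, 0], "claw": 0.3}, {"offset": [0, 0, 0], "twist": [0, 0, 0], "claw": 0.3}, {"offset": [0, 0, 0], "twist": [0, 0, 0], "claw": 0.3}])

```text
t: 18.63
position: [0.6115, 0.0017, 0.1875]
ee_rot: [-0.0, 0.742, 0.671, -0.0]
contact_force: [-0.3, -0.3, -0.6]
width: 0.508
grip_force: 36.1
```

```bash
python3 go.py .6128 .0018 .0499
```

```text
t 18.6333 pos [0.6115 0.0017 0.1875] w 0.508 F [-0.3 -0.3 -0.6] twist [-0.001  0.     0.   ] q7 [ 0.62  0.63 -0.95  1.68  0.56  1.13 -0.59]
off [  0.3   1.2 137.6]
```

>>> drive_tool(targets=[{"offset": [0.3, 0.7, 30], "twist": [0, 0, 0], "claw": 0.3}, {"offset": [0, 0, 33], "twist": [0, 0, 0], "claw": 0.3}, {"offset": [0, 0, 30], "twist": [0, 0, 0], "claw": 0.3}, {"offset": [0, 0, 20], "twist": [0, 0, 0], "claw": 0.3}, {"offset": [0, 0, 12], "twist": [0, 0, 0], "claw": 0.3}, {"offset": [0, 0, 6], "twist": [0, 0, 0], "claw": 0.3}, {"offset": [0, 0, 3], "twist": [0, 0, 0], "claw": 0.3}, {"offset": [0, 0, 0], "twist": [0, 0, 0], "claw": 0.3}, {"offset": [0, 0, 1], "twist": [0, 0, 0], "claw": 0.3}, {"offset": [0, 0, 1], "twist": [0, 0, 0], "claw": 0.3}, {"offset": [0, 0, 0], "twist": [0, 0, 0], "claw": 0.3}, {"offset": [0, 0, 0], "twist": [0, 0, 0], "claw": 0.3}, {"offset": [0, 0, 0], "twist": [0, 0, 0], "claw": 0.3}])

```text
t: 19.72
position: [0.6132, 0.0019, 0.0518]
ee_rot: [0.0, 0.742, 0.671, 0.0]
contact_force: [0.8, -0.7, -0.7]
width: 0.505
grip_force: 36.2
```

>>> drive_tool(targets=[{"offset": [0, 0, 1], "twist": [0, 0, 0], "claw": 0.3}, {"offset": [0, 0, 1], "twist": [0, 0, 0], "claw": 0.3}, {"offset": [0, 0, 0.5], "twist": [0, 0, 0], "claw": 0.3}, {"offset": [0, 0, 0], "twist": [0, 0, 0], "claw": 0.3}, {"offset": [0, 0, 0], "twist": [0, 0, 0], "claw": 0.3}])

```text
t: 20.13
position: [0.6132, 0.002, 0.05]
ee_rot: [0.0, 0.742, 0.671, -0.0]
contact_force: [-2.7, -0.2, 8.6]
width: 0.51
grip_force: 37.0
```

>>> drive_tool(targets=[{"offset": [0, 0, 0], "twist": [0, 0, 0], "claw": 0.55}, {"offset": [0, 0, 0], "twist": [0, 0, 0], "claw": 0.65}, {"offset": [0, 0, 0], "twist": [0, 0, 0], "claw": 0.85}, {"offset": [0, 0, 0], "twist": [0, 0, 0], "claw": 1}, {"offset": [0, 0, 0], "twist": [0, 0, 0], "claw": 1}, {"offset": [0, 0, 0], "twist": [0, 0, 0], "claw": 1}, {"offset": [0, 0, -25], "twist": [0, 0, 0], "claw": 1}, {"offset": [0, 0, -33], "twist": [0, 0, 0], "claw": 1}, {"offset": [0, 0, -33], "twist": [0, 0, 0], "claw": 1}, {"offset": [0, 0, -33], "twist": [0, 0, 0], "claw": 1}, {"offset": [0, 0, -33], "twist": [0, 0, 0], "claw": 1}, {"offset": [-26.5, -19, 0], "twist": [0, 0, 0], "claw": 1}, {"offset": [-26.5, -19, 0], "twist": [0, 0, 0], "claw": 1}, {"offset": [-26.5, -19, 0], "twist": [0, 0, 0], "claw": 1}, {"offset": [-26.5, -19, 0], "twist": [0, 0, 0], "claw": 1}, {"offset": [-26.5, -19, 0], "twist": [0, 0, 0], "claw": 1}, {"offset": [-26.5, -19, 0], "twist": [0, 0, 0], "claw": 1}, {"offset": [-26.5, -19, 0], "twist": [0, 0, 0], "claw": 1}, {"offset": [-26.5, -19, 0], "twist": [0, 0, 0], "claw": 1}, {"offset": [0, 0, 0], "twist": [0, 0, 0], "claw": 1}])

```text
t: 21.8
position: [0.4352, -0.2001, 0.2048]
ee_rot: [-0.001, 0.745, 0.667, -0.003]
contact_force: [-0.8, -1.1, -0.5]
width: 1.0
grip_force: 0.0
```

>>> drive_tool(targets=[{"offset": [0, 0, 30], "twist": [0, 0, 0], "claw": 1}, {"offset": [0, 0, 30], "twist": [0, 0, 0], "claw": 1}, {"offset": [0, 0, 30], "twist": [0, 0, 0], "claw": 1}, {"offset": [0, 0, 0], "twist": [0, 0, 0], "claw": 1}, {"offset": [0, 0, 0], "twist": [0, 0, 0], "claw": 1}])

```text
t: 22.22
position: [0.4395, -0.1926, 0.1152]
ee_rot: [-0.002, 0.741, 0.671, -0.0]
contact_force: [0.5, 0.8, 1.5]
width: 1.0
grip_force: 0.0
```

```bash
python3 go.py .4412 -.1943 .021
```

```text
t 22.2167 pos [ 0.4395 -0.1926  0.1152] w 1.0 F [0.5 0.8 1.5] twist [-0.003 -0.002  0.001] q7 [ 1.14  0.52 -0.96  2.05  0.56  0.86 -0.24]
off [-1.5  1.9 94.2]
```

>>> drive_tool(targets=[{"offset": [-1.5, 1.9, 15], "twist": [0, 0, 0], "claw": 1}, {"offset": [0, 0, 33], "twist": [0, 0, 0], "claw": 1}, {"offset": [0, 0, 28], "twist": [0, 0, 0], "claw": 1}, {"offset": [0, 0, 13], "twist": [0, 0, 0], "claw": 1}, {"offset": [0, 0, 5], "twist": [0, 0, 0], "claw": 1}, {"offset": [0, 0, 0], "twist": [0, 0, 0], "claw": 1}, {"offset": [0, 0, 0], "twist": [0, 0, 0], "claw": 0.6}, {"offset": [0, 0, 0], "twist": [0, 0, 0], "claw": 0.45}, {"offset": [0, 0, 0], "twist": [0, 0, 0], "claw": 0.3}, {"offset": [0, 0, 0], "twist": [0, 0, 0], "claw": 0.3}, {"offset": [0, 0, 0], "twist": [0, 0, 0], "claw": 0.3}, {"offset": [0, 0, 0], "twist": [0, 0, 0], "claw": 0.3}, {"offset": [0, 0, 0], "twist": [0, 0, 0], "claw": 0.3}, {"offset": [0, 0, 0], "twist": [0, 0, 0], "claw": 0.3}])

```text
t: 23.38
position: [0.4429, -0.1959, 0.0232]
ee_rot: [0.001, 0.742, 0.67, -0.0]
contact_force: [-2.0, 0.5, 7.3]
width: 0.505
grip_force: 34.6
```

```bash
python3 go.py .4412 -.1943 .021 .4412 -.1943 .22 .6207 .0815 .22
```

```text
t 23.3833 pos [ 0.4429 -0.1959  0.0232] w 0.505 F [-2.   0.5  7.3] twist [ 0.002  0.002 -0.001] q7 [ 1.01  0.66 -0.8   2.09  0.75  0.7  -0.39]
off [ 1.4 -1.9  2.2]
off [   0.    0. -199.]
off [292.4 150.9   0. ]
```

>>> drive_tool(targets=[{"offset": [0, 0, -20], "twist": [0, 0, 0], "claw": 0.3}, {"offset": [0, 0, -33], "twist": [0, 0, 0], "claw": 0.3}, {"offset": [0, 0, -33], "twist": [0, 0, 0], "claw": 0.3}, {"offset": [0, 0, -33], "twist": [0, 0, 0], "claw": 0.3}, {"offset": [0, 0, -33], "twist": [0, 0, 0], "claw": 0.3}, {"offset": [0, 0, -20], "twist": [0, 0, 0], "claw": 0.3}, {"offset": [29.3, 15, 0], "twist": [0, 0, 0], "claw": 0.3}, {"offset": [29.3, 15, 0], "twist": [0, 0, 0], "claw": 0.3}, {"offset": [29.3, 15, 0], "twist": [0, 0, 0], "claw": 0.3}, {"offset": [29.3, 15, 0], "twist": [0, 0, 0], "claw": 0.3}, {"offset": [29.3, 15, 0], "twist": [0, 0, 0], "claw": 0.3}, {"offset": [29.3, 15, 0], "twist": [0, 0, 0], "claw": 0.3}, {"offset": [29.3, 15, 0], "twist": [0, 0, 0], "claw": 0.3}, {"offset": [29.3, 15, 0], "twist": [0, 0, 0], "claw": 0.3}, {"offset": [29.3, 15, 0], "twist": [0, 0, 0], "claw": 0.3}, {"offset": [29.3, 15, 0], "twist": [0, 0, 0], "claw": 0.3}, {"offset": [0, 0, 0], "twist": [0, 0, 0], "claw": 0.3}, {"offset": [0, 0, 0], "twist": [0, 0, 0], "claw": 0.3}, {"offset": [0, 0, 0], "twist": [0, 0, 0], "claw": 0.3}])

```text
t: 24.97
position: [0.6204, 0.0807, 0.1937]
ee_rot: [0.0, 0.742, 0.671, -0.001]
contact_force: [1.0, -0.8, -1.0]
width: 0.506
grip_force: 36.1
```

```bash
python3 go.py .6207 .0815 .0362
```

```text
t 24.9667 pos [0.6204 0.0807 0.1937] w 0.506 F [ 1.  -0.8 -1. ] twist [-0.001  0.001  0.   ] q7 [ 0.48  0.65 -0.95  1.64  0.57  1.15 -0.71]
off [  0.9   0.2 157.5]
```

>>> drive_tool(targets=[{"offset": [0.5, 0, 30], "twist": [0, 0, 0], "claw": 0.3}, {"offset": [0, 0, 33], "twist": [0, 0, 0], "claw": 0.3}, {"offset": [0, 0, 30], "twist": [0, 0, 0], "claw": 0.3}, {"offset": [0, 0, 27], "twist": [0, 0, 0], "claw": 0.3}, {"offset": [0, 0, 18], "twist": [0, 0, 0], "claw": 0.3}, {"offset": [0, 0, 10], "twist": [0, 0, 0], "claw": 0.3}, {"offset": [0, 0, 5], "twist": [0, 0, 0], "claw": 0.3}, {"offset": [0, 0, 2], "twist": [0, 0, 0], "claw": 0.3}, {"offset": [0, 0, 1], "twist": [0, 0, 0], "claw": 0.3}, {"offset": [0, 0, 0], "twist": [0, 0, 0], "claw": 0.3}, {"offset": [0, 0, 1], "twist": [0, 0, 0], "claw": 0.3}, {"offset": [0, 0, 1], "twist": [0, 0, 0], "claw": 0.3}, {"offset": [0, 0, 0], "twist": [0, 0, 0], "claw": 0.3}, {"offset": [0, 0, 0], "twist": [0, 0, 0], "claw": 0.3}])

```text
t: 26.13
position: [0.6212, 0.0815, 0.0363]
ee_rot: [0.0, 0.742, 0.671, 0.0]
contact_force: [0.4, -0.7, 1.2]
width: 0.5
grip_force: 36.3
```

Just touching, since the height matches the expected 0.0362. I'll press 1 mm further, release and rise.

>>> drive_tool(targets=[{"offset": [0, 0, 0.8], "twist": [0, 0, 0], "claw": 0.3}, {"offset": [0, 0, 0], "twist": [0, 0, 0], "claw": 0.3}, {"offset": [0, 0, 0], "twist": [0, 0, 0], "claw": 0.55}, {"offset": [0, 0, 0], "twist": [0, 0, 0], "claw": 0.65}, {"offset": [0, 0, 0], "twist": [0, 0, 0], "claw": 0.85}, {"offset": [0, 0, 0], "twist": [0, 0, 0], "claw": 1}, {"offset": [0, 0, 0], "twist": [0, 0, 0], "claw": 1}, {"offset": [0, 0, 0], "twist": [0, 0, 0], "claw": 1}, {"offset": [0, 0, -25], "twist": [0, 0, 0], "claw": 1}, {"offset": [0, 0, -33], "twist": [0, 0, 0], "claw": 1}, {"offset": [0, 0, -33], "twist": [0, 0, 0], "claw": 1}, {"offset": [0, 0, -33], "twist": [0, 0, 0], "claw": 1}, {"offset": [0, 0, -33], "twist": [0, 0, 0], "claw": 1}, {"offset": [0, 0, -33], "twist": [0, 0, 0], "claw": 1}, {"offset": [0, -35, 0], "twist": [0, 0, 0], "claw": 1}, {"offset": [0, -35, 0], "twist": [0, 0, 0], "claw": 1}, {"offset": [0, -35, 0], "twist": [0, 0, 0], "claw": 1}, {"offset": [0, -35, 0], "twist": [0, 0, 0], "claw": 1}, {"offset": [0, 0, 0], "twist": [0, 0, 0], "claw": 1}, {"offset": [0, 0, 0], "twist": [0, 0, 0], "claw": 1}])

```text
t: 27.8
position: [0.48, 0.0954, 0.2251]
ee_rot: [0.001, 0.741, 0.671, -0.001]
contact_force: [0.8, 0.0, 0.1]
width: 0.998
grip_force: 0.0
```

```bash
python3 - <<'E'
from h import *
t=look('top'); s=look('scene')
D=[(.128,.5964,-.1575),(.108,.605,-.0775),(.088,.6128,.0018),(.068,.6207,.0815)]
for d in(t,s):
    Q=cloud(d); x,y,z=Q[...,0],Q[...,1],Q[...,2]
    for h,X,Y in D:
        k=(abs(z-h)<.006)&(np.hypot(x-X,y-Y)<.05)&(d['depth']>0); print(h,(Q[k].mean(0)-[X,Y,h]).round(4),k.sum(),((Q[k].min(0)+Q[k].max(0))/2-[X,Y,h]).round(4))
a=cv2.resize(t['frame'][130:230,120:310],None,fx=4,fy=3.0); a=cv2.resize(t['frame'][140:215,125:310],(740,300)); b=cv2.resize(s['frame'][120:250,170:400],(740,300*1))
cv2.imwrite('pics/end.png',np.vstack([a,b])[:,:,::-1])
o=arm.get_obs(); print(o['position'],o['grip_force'],o['contact_force'])
E
```

```text
0.128 [-0.0036 -0.0006 -0.0004] 357 [-0.003  -0.0005 -0.0012]
0.108 [-0.0023 -0.001  -0.0003] 340 [-0.0017 -0.0008 -0.0008]
0.088 [-0.0014  0.0006 -0.0003] 317 [-0.0013  0.0007 -0.0011]
0.068 [-0.0009  0.0001 -0.0005] 320 [-0.0008  0.0004 -0.0012]
0.128 [ 0.0003 -0.0014 -0.0002] 204 [-0.0009 -0.0012 -0.0007]
0.108 [ 0.0023 -0.0019 -0.0002] 194 [ 0.0007 -0.0008 -0.0005]
0.088 [ 0.0027 -0.0007 -0.0001] 175 [ 0.0022  0.0004 -0.0004]
0.068 [ 0.0028 -0.0021 -0.0004] 170 [ 0.0024  0.0002 -0.0004]
[0.48273722 0.09522577 0.22550136] 0.0 [ 0.04990965  0.60326061 -0.12397807]
```

View pics/end.png

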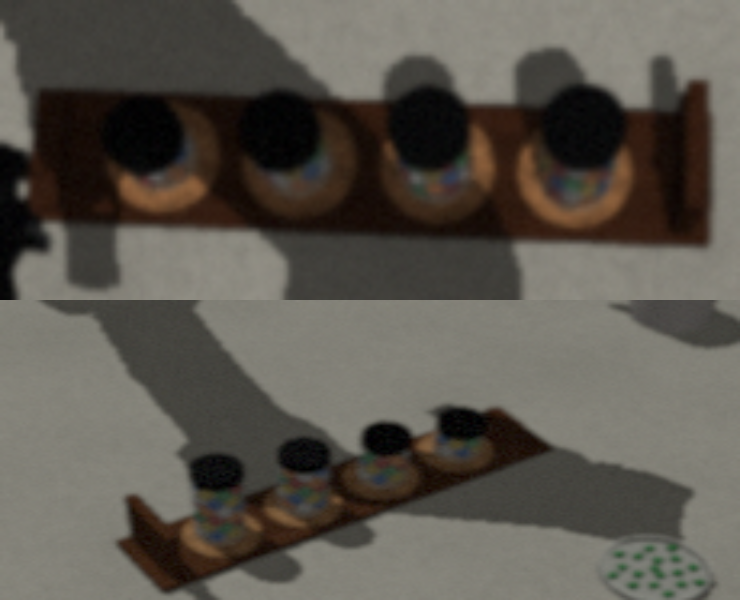

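All four jars stand on their discs, with caps at crop (582,127), (428,127), (280,131) and (143,133). They step down from the bookend, measure within about 4 mm of the disc centres, and the arm is clear.

```bash
python3 -c "
from cell import arm; print(arm.close_job())"
```

```text
the job is handed in; nothing more can be done
None
```

The job is handed in: the four jars stand on the discs in order 115, 95, 75, 55 mm from the bookend, each measured within about 4 mm of its disc's centre, and the arm never went near the water bottle; no verdict was returned.

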